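# Tip the pastry boxes upright into the sloped serving rack

### The arm

A 6-joint arm with a two-finger parallel gripper is mounted at the origin on the work surface. World frame = base frame: x ahead of the robot, y to its left, z up, the work surface at z = 0. Lengths are in m, angles in rad, forces in N, time in s.
With the tool pointing down it reaches from about 0.35 to 0.975 m from the base axis. Payload 17.4 kg.
Tool frame: the origin (TCP) lies midway between the tips of the shut fingers; the grasp point (between the pads) lies 19 mm behind it; z points along the fingers, y is the direction in which the jaws open and shut (so a half turn about z gives the same grasp; the last joint's range is limited). The gripper opens to 85 mm and grips with 20 to 120 N. Pads are 22 mm wide; open, the fingers measure 114 mm over their backs; the gripper's body (76 mm by 85 mm) begins 54 mm behind the grasp point. The pads swing forward as they close: fully open they stand 13 mm farther back than shut.
Start: joints at [-1.145, 0.116, 1.442, -0, 1.584, -0.038], TCP at [0.302, -0.604, 0.231] pointing down, gripper open.
Joint ranges: [-2.83, 2.83], [-0.83, 2.19], [0.07, 2.5], [-1.14, 4.28], [0.01, 3], [-2.97, 2.97]. Speed limits (rad/s): [1.89, 1.89, 2.22, 3.14, 3.14, 3.14].

### API

Orientations are given as a rotation vector (axis times angle).
In Python, from workcell import robot gives the robot as it stands.
- The arm moves only by the shell command python3 -m pendant 'ROWS' [FORCE]. ROWS is JSON, a list of rows, each a list of 3 entries, a list of its own where there are three numbers: the shift along the tool's x, y, z as a fraction of full scale, then the turn, a rotation vector about the tool's x, y, z as a fraction of full scale, then the opening, from -1 (shut) to 1 (fully open), so that 0 is half open. A call has 1 to 8 rows; each row shifts and turns the pose as measured when the row begins, along the tool's axes as they then stand; what a row does not reach is not made up. Full scale, the value 1, is 0.04 m for a shift and 6 degrees for a turn. A row lasts 1/12 s, in which the tool goes at most 41.7 mm and 7.16 degrees, less where a joint would pass 70% of its speed; a pose out of reach is approached as far as the arm can. A call with a number of a shift or a turn outside -1 to 1 is refused whole. A call with a gripper value outside its range is refused whole. The fingers move at their own pace and stop on an object; FORCE is the grip in N (left out, the last holds). Time passes only in rows, so rows that do not move let the fingers close. It gives the time, the measured TCP pose, the force and the opening at its end, in the units of the state.
- robot.sense(): the state, without advancing time (a new reading comes with each control period).
- robot.camera(name): name is "scene" or "top"; returns the picture (400x640x3 uint8, red, green, blue); there is no depth.
- robot.camera_params(name): a dict with "fx", "fy", "cx", "cy" (pixels), "T" (4x4, takes a point from camera to world coordinates). Camera axes: x right, y down, z forward; pixel columns grow to the right and rows downward; lengths in m; the calibration is good to about 2 mm. A picture is of the moment at which its call begins. camera_params takes no time and is no camera call.
- robot.job_done(): hands the job in, once; it reports no verdict.
The state is a dict: "time_s": time; "q": joint angles; "joint_vel": joint speeds; "joint_torque": joint torques, N m; "eef_pos": TCP position; "eef_rot": TCP orientation; "contact_force": force on the tool from outside, world axes, zero at the start; "torque": the same for the moment, N m; "gripper_width": finger opening in m.
Only numpy, scipy, OpenCV 4.12 (cv2) and the standard library are available. Lean on these libraries where they do the work, as an engineer would, in place of code of your own. Each camera call takes 0.05 s, during which the arm holds its last target.

### The job

Two lidded pastry boxes have been left on their sides in front of the sloped serving rack: tip each one over the rack's sill so that it lands on its base with the lid on top, one box in each bay, and push it down the slope until it rests squarely against the back stop. Either box may go in either bay. Leave the jugs, bottle, mug, jar and bowl standing where they are.

Things in the scene. Friction and masses are not known exactly. Their poses are not given: they have to be found in the camera images.
- box_a_center (a point): middle of the yellow ribbed pastry box with the red lid: closed, rigid, 0.35 to 0.7 kg, too wide to grasp. It starts on its side: 90 mm along its own x (base towards +x, the rack; lid towards -x, the robot), 130 mm along y, 112 mm along z (up); centre 56 mm above the table. The axes turn with the box: upright on its base, its x points down.
- box_b_center (a point): middle of the yellow ribbed pastry box with the white lid: closed, rigid, 0.35 to 0.7 kg, too wide to grasp. It starts on its side: 90 mm along its own x (base towards +x, the rack; lid towards -x, the robot), 130 mm along y, 112 mm along z (up); centre 56 mm above the table. The axes turn with the box: upright on its base, its x points down.
- rack: fixed two-bay rack, red sill and dividers, steel floor and back stop. Origin on the table below the middle of the sill's front face; x points over the sill to the back stop, y left along the sill, z up. The sill is the fence: front face upright at x = 0, top flat, 14 mm above the table, 10 mm deep. End walls and dividers: 8 mm thick, 24 mm above the floor, from x = 20 mm on.
- slope_top (a point): point on the rack where sill and sloping floor meet (rack x = 10 mm, y = 0, z = 14 mm). From here the floor falls at 0.085 rad (4.9 degrees) along the rack's x. The back stop stands square to the floor, 150 mm down the slope, 60 mm high. Boxes need a push to slide down (friction 0.5 to 0.7). Tipped over the sill, a box may slip back a little and falls over only past about 60 degrees.
- home_left (a point): where the centre of a box lies when it is fully home in the left bay (seen from the robot): rack x = 107.5 mm, y = +84.5 mm (the bay's middle), z = 51 mm. The bay is 161 mm wide. The front side of a box at home then stands about 48 mm behind the sill's front face.
- home_right (a point): where the centre of a box lies when it is fully home in the right bay (seen from the robot): rack x = 107.5 mm, y = -84.5 mm (the bay's middle), z = 51 mm. The bay is 161 mm wide. The front side of a box at home then stands about 48 mm behind the sill's front face.
- mustard_center (a point): yellow squeeze bottle with a red cap, 56 mm across, 170 mm tall; the point is on its axis, 85 mm above its foot. Bystander: leave it alone.
- mug_center (a point): blue mug with a handle, 72 mm across the rim (about 100 mm over the handle), 85 mm tall; the point is on its axis, 42 mm above its foot. Bystander: leave it alone.
- jar_center (a point): amber jar with a black cap, 68 mm across, 80 mm tall; the point is on its axis, 40 mm above its foot. Bystander: leave it alone.
- bowl_center (a point): white bowl, 110 mm across the rim, 50 mm tall; the point is on its axis, 25 mm above its foot. Bystander: leave it alone.
- jug_a_center (a point): white vacuum jug, 128 mm across (190 mm over handle and spout), 242 mm tall (a second one, fixed, stands farther off); the point is on its axis, 120 mm above its foot. Bystander: leave it alone.
Things that resemble listed ones, but are neither listed nor needed, are in the scene too. What is shaped like the part that bears box_b_center but purple is not meant. Leave any green look-alike of the part that bears box_a_center alone.

How it is judged:
At the end, for the whole second after the job is handed in: One box in each bay of the rack, either way round: each lid up and base flat on the sloping floor (within about 0.08 rad), its centre within 7 mm of fully home against the back stop and within 25 mm of the bay's middle, square to the rack within 0.07 rad. It stays so for the last second (((x of box_a_center in the frame of rack between 0.101 and 0.115 m and y of box_a_center in the frame of rack between 0.06 and 0.11 m and z of each of box_a_center, box_b_center in the frame of rack below 0.058 m and angle between each of box_a_center, box_b_center's own x axis and vertical above 2.975 rad and angle between the y axis of each of box_a_center, box_b_center and the y axis of rack, either way round below 0.07 rad and x of box_b_center in the frame of rack between 0.101 and 0.115 m and y of box_b_center in the frame of rack between -0.11 and -0.06 m) or (x of box_b_center in the frame of rack between 0.101 and 0.115 m and y of box_b_center in the frame of rack between 0.06 and 0.11 m and z of each of box_b_center, box_a_center in the frame of rack below 0.058 m and angle between each of box_b_center, box_a_center's own x axis and vertical above 2.975 rad and angle between the y axis of each of box_b_center, box_a_center and the y axis of rack, either way round below 0.07 rad and x of box_a_center in the frame of rack between 0.101 and 0.115 m and y of box_a_center in the frame of rack between -0.11 and -0.06 m))); the robot touches nothing.
It fails at once if a jug, the bottle, the mug, the jar or the bowl is pushed more than 40 mm or knocked over (distance of any of mustard_center, mug_center, jar_center, bowl_center, jug_a_center from where it was at the start of the episode above 0.04 m or angle between any of mustard_center, mug_center, jar_center, bowl_center, jug_a_center's own z axis and vertical above 0.5 rad).
It also fails if it takes over 67 s, if anything falls off the work surface, if the arm or the gripper's body presses on something with over 40 N, if the wrist force passes 120 N, or if a joint passes its speed limit or range.

## Working session

There is one attempt and no reset: what is moved stays moved. The work goes in short steps, Python scripts to look and compute and a shell command to move; the robot and the scene stay as the last step left them, time stands still between calls to the robot, and variables do not carry over. Pictures are saved under pics/ and viewed, and the job is handed in when it is done.

```bash
mkdir -p pics; ls; python3 - <<'E'
from workcell import robot
import cv2
print(robot.sense())
for n in("scene","top"):
    cv2.imwrite(f"pics/{n}0.png",robot.camera(n)[:,:,::-1]); p=robot.camera_params(n); print(n,p)
E
```

```text
pics
{'time_s': 0.0, 'q': array([-1.14475448e+00,  1.16510212e-01,  1.44227259e+00,  1.82969211e-05,
        1.58402466e+00, -3.78529606e-02]), 'joint_vel': array([ 0.00027271, -0.00089805,  0.00024021, -0.00034113,  0.00014196,
        0.00080105]), 'joint_torque': array([ 1.15700746e-03, -7.31974268e+01, -6.32493281e+01,  7.86508463e-05,
        6.30853814e-03,  6.19282127e-05]), 'eef_pos': array([ 0.30190132, -0.60350092,  0.2305413 ]), 'eef_rot': array([-3.05629903e+00, -7.21893520e-01,  3.39724350e-04]), 'contact_force': array([0.20935898, 0.06845402, 0.08146658]), 'torque': array([ 0.01903811, -0.01490405, -0.04848624]), 'gripper_width': 0.0851960472340506}
scene {'fx': 430.92042610273154, 'fy': 430.92042610273154, 'cx': 318.8319192665911, 'cy': 203.05037715392066, 'T': array([[-0.14859301,  0.51425644, -0.84466587,  1.41390581],
       [ 0.98872099,  0.06107882, -0.13674858,  0.19091437],
       [-0.01873264, -0.85545876, -0.51753203,  0.65878258],
       [ 0.        ,  0.        ,  0.        ,  1.        ]])}
top {'fx': 495.31354922790496, 'fy': 495.31354922790496, 'cx': 317.32283940937936, 'cy': 195.1669076003579, 'T': array([[-0.0091079 , -0.98905373,  0.14727442,  0.34833029],
       [-0.99983457,  0.0066886 , -0.01691408,  0.03741265],
       [ 0.01574388, -0.14740411, -0.98895104,  1.36325879],
       [ 0.        ,  0.        ,  0.        ,  1.        ]])}
```

View pics/scene0.png

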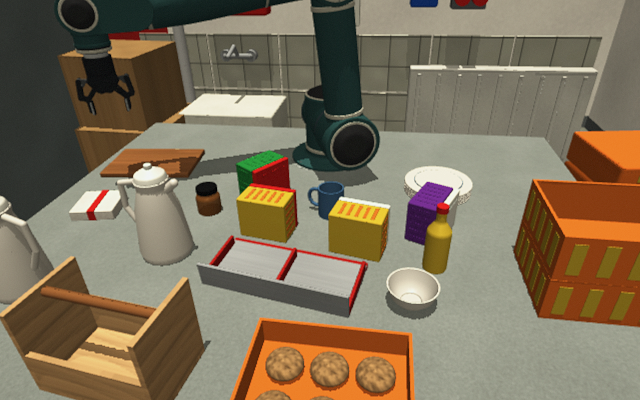

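View pics/top0.png

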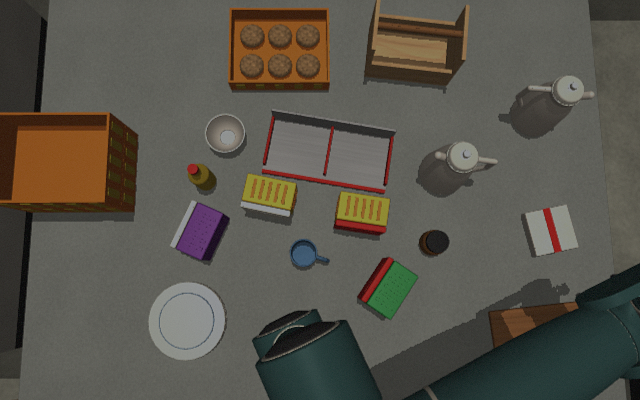

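The top view shows the rack around (328,152), the white-lid box at (270,195), the red-lid box at (362,212), the mug at (305,254) and the jar at (434,242). I'll zoom in for accurate corners.

```bash
python3 - <<'E'
import cv2
a=cv2.imread("pics/top0.png")[95:265,225:415]
cv2.imwrite("pics/topz.png",cv2.resize(a,None,fx=4,fy=4,interpolation=cv2.INTER_CUBIC)[:600])
a=cv2.imread("pics/scene0.png")[170:320,190:400]
cv2.imwrite("pics/scenez.png",cv2.resize(a,None,fx=3.8,fy=3.8,interpolation=cv2.INTER_CUBIC))
E
```

```text
(no output)
```

View pics/topz.png

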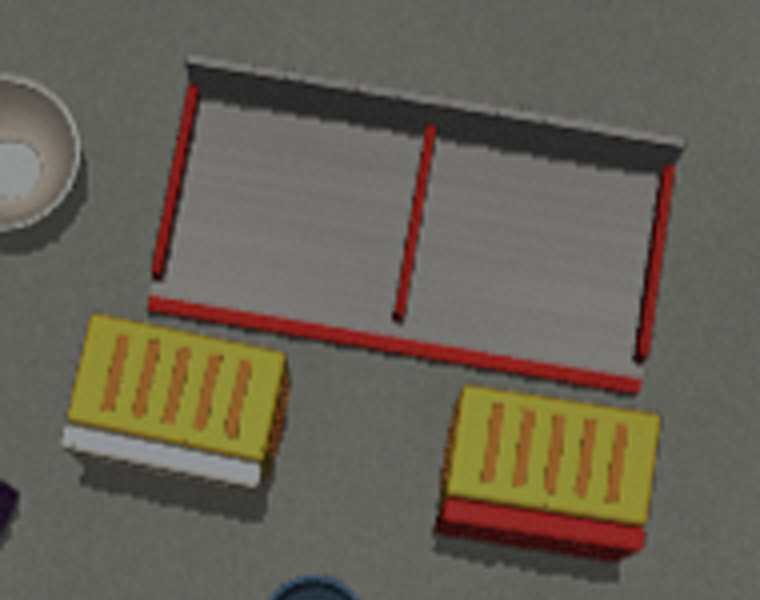

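View pics/scenez.png

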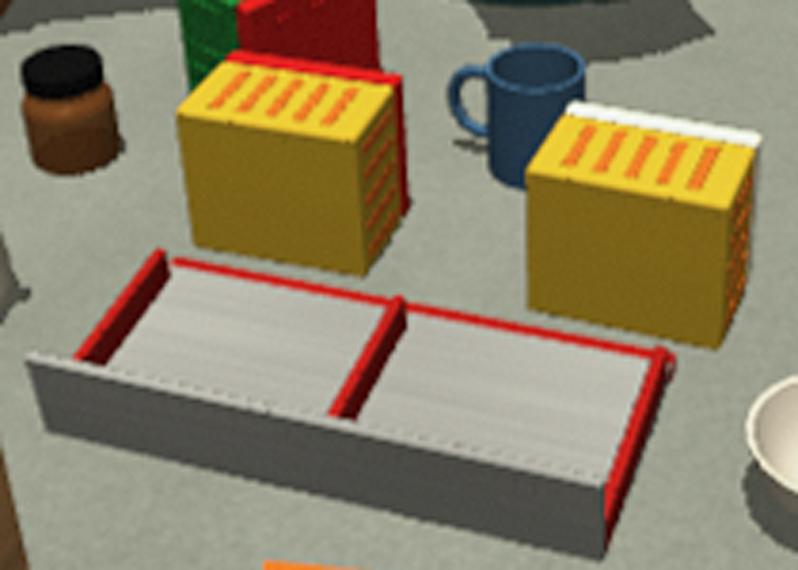

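```bash
cat > h.py <<'E'
import numpy as np, cv2
from workcell import robot
def ray(n,uv,z):
    p=robot.camera_params(n);T=p["T"]
    d=T[:3,:3]@np.array([(uv[0]-p["cx"])/p["fx"],(uv[1]-p["cy"])/p["fy"],1]);o=T[:3,3]
    return o+d*(z-o[2])/d[2]
def proj(n,P):
    p=robot.camera_params(n);T=p["T"];q=T[:3,:3].T@(np.asarray(P)-T[:3,3])
    return np.array([p["fx"]*q[0]/q[2]+p["cx"],p["fy"]*q[1]/q[2]+p["cy"]])
def tz(c): return (np.array(c)-1.5)/4+[225,95]
def sz(c): return (np.array(c)-1.4)/3.8+[190,170]
E
python3 - <<'E'
from h import *
np.set_printoptions(precision=4,suppress=True)
P=lambda c,z:ray("top",tz(c),z)
print("sill back", P((150,298),.014),P((641,379),.014))
print("sill front", P((149,312),.007),P((638,393),.007))
print("stop top", P((187,57),.062), P((685,143),.062))
for nm,c in dict(w=[(95,315),(286,353),(268,458),(70,420)],r=[(463,385),(660,415),(642,525),(447,497)]).items():
    Q=np.array([P(x,.112) for x in c]);print(nm,Q)
    for a in ((0,1),(3,2),(0,3),(1,2)):
        d=Q[a[1]]-Q[a[0]];print(a,np.linalg.norm(d),np.degrees(np.arctan2(d[1],d[0])))
print("lid low w",P((63,445),.056),"r",P((437,530),.0))
S=lambda c,z:ray("scene",sz(c),z)
print("scene w bottom front",S((528,309),0),S((718,347),0)," r",S((193,245),0),S((363,275),0))
for nm,uv,z in [("mug",(305,245),.085),("jar",(433,240),.08),("bowl",(226,133),.05),("must",(195,170),.17),("jug",(463,155),.24)]: print(nm,ray("top",uv,z))
E
```

```text
sill back [0.6233 0.1667 0.014 ] [ 0.5642 -0.1726  0.014 ]
sill front [0.6148 0.1679 0.007 ] [ 0.5555 -0.1713  0.007 ]
stop top [0.7805 0.1381 0.062 ] [ 0.7186 -0.1999  0.062 ]
w [[0.5924 0.1924 0.112 ]
 [0.5669 0.07   0.112 ]
 [0.4992 0.0817 0.112 ]
 [0.5245 0.2075 0.112 ]]
(0, 1) 0.12499677801514543 -101.77707946458763
(3, 2) 0.12835167533332517 -101.34525077963886
(0, 3) 0.0695543935681831 167.46249945765288
(1, 2) 0.06862388412557983 170.25067755394903
r [[ 0.5454 -0.0431  0.112 ]
 [ 0.5251 -0.1689  0.112 ]
 [ 0.4548 -0.1553  0.112 ]
 [ 0.4735 -0.0318  0.112 ]]
(0, 1) 0.12739324772884725 -99.14842346051175
(3, 2) 0.12489458182917318 -98.63635315748043
(0, 3) 0.07274908965621497 171.0566979935794
(1, 2) 0.07166753144677439 169.05791312726674
lid low w [0.5157 0.2195 0.056 ] r [ 0.4619 -0.0307  0.    ]
scene w bottom front [0.564  0.0753 0.    ] [0.588  0.1998 0.    ]  r [ 0.5208 -0.1664  0.    ] [ 0.5407 -0.0406  0.    ]
mug [0.4094 0.0484 0.085 ]
jar [ 0.4198 -0.2836  0.08  ]
bowl [0.7168 0.2622 0.05  ]
must [0.5903 0.3155 0.17  ]
jug [ 0.608  -0.3224  0.24  ]
```

```bash
cat >> h.py <<'E'
from scipy.spatial.transform import Rotation as Rn
O=np.array([.5845,-.0014]);YAW=np.radians(-9.88)
X=np.array([np.cos(YAW),np.sin(YAW)]);Y=np.array([-X[1],X[0]])
def rk(x,y): return O+x*X+y*Y
def inr(p): d=np.array(p[:2])-O; return np.array([d@X,d@Y])
def plan(rx,ry,z,az=None,tilt=0):
    """target rack x,y, world z; az of tool y (deg)."""
    s=robot.sense();R=Rn.from_rotvec(s["eef_rot"]);p=s["eef_pos"]
    d=np.append(rk(rx,ry),z)-p
    print("now rack",inr(p).round(4),"z",p[2].round(4),"t",round(s["time_s"],2),"f",s["contact_force"].round(1))
    print("shift/0.04",(R.inv().apply(d)/.04).round(2))
    if az is not None:
        a=np.radians(az);y=np.array([np.cos(a),np.sin(a),0]);zz=np.array([0,0,-1.]);
        T=Rn.from_matrix(np.array([np.cross(y,zz),y,zz]).T)
        if tilt: T=Rn.from_rotvec(np.append(Y,0)*np.radians(tilt))*T
        print("turn/6deg",(np.degrees((R.inv()*T).as_rotvec())/6).round(2))
        print("shift/0.04 after turn",(T.inv().apply(d)/.04).round(2))
E
python3 - <<'E'
from h import *
for n,p in dict(wb=(.578,.134),rb=(.533,-.105),mug=(.4094,.0484),jar=(.42,-.284),bowl=(.717,.262),must=(.59,.3155),jug=(.608,-.322)).items(): print(n,inr(p).round(3))
plan(-.075,-.22,.231,-9.88)
E
```

```text
wb [-0.03   0.132]
rb [-0.033 -0.111]
mug [-0.181  0.019]
jar [-0.114 -0.307]
bowl [0.085 0.282]
must [-0.049  0.313]
jug [ 0.078 -0.312]
now rack [-0.1751 -0.6417] z 0.2306 t 0.1 f [-0.  -0.   0.4]
shift/0.04 [ 8.28 -6.99 -0.  ]
turn/6deg [-0.01 -0.01 -8.92]
shift/0.04 after turn [ 1.054e+01  2.500e+00 -1.000e-02]
```

```bash
python3 -m pendant '[[[0,0,0],[0,0,-1],0],[[0,0,0],[0,0,-1],0],[[0,0,0],[0,0,-1],0],[[0,0,0],[0,0,-1],0],[[0,0,0],[0,0,-1],0],[[0,0,0],[0,0,-1],0],[[0,0,0],[0,0,-1],0],[[0,0,0],[0,0,-1],0]]'; python3 -c "
from h import *
plan(-.075,-.225,.231,-9.88)"
```

```text
time_s: 0.77
eef_pos: [0.3015, -0.6026, 0.2268]
eef_rot: [-2.461, -1.942, -0.003]
contact_force: [-0.0, -0.1, -0.5]
gripper_width: 0.0429
now rack [-0.1757 -0.6409] z 0.2268 t 0.77 f [-0.  -0.1 -0.5]
shift/0.04 [10.53  1.86 -0.05]
turn/6deg [-0.04 -0.05 -0.6 ]
shift/0.04 after turn [10.4   2.52 -0.1 ]
```

```bash
python3 -m pendant '[[[0.9,0.22,-0.05],[0,0,-0.6],0],[[0.95,0.24,0],[0,0,0],0],[[0.95,0.24,0],[0,0,0],0],[[0.95,0.24,0],[0,0,0],0],[[0.95,0.24,0],[0,0,0],0],[[0.95,0.24,0],[0,0,0],0],[[0.95,0.24,0],[0,0,0],0],[[0.95,0.24,0],[0,0,0],0]]'; python3 -c "
from h import *
plan(-.075,-.225,.045,-9.88)"
```

```text
time_s: 1.43
eef_pos: [0.4275, -0.3112, 0.2252]
eef_rot: [-2.391, -2.017, -0.003]
contact_force: [0.5, -0.8, 1.2]
gripper_width: 0.0425
now rack [-0.1015 -0.3321] z 0.2252 t 1.43 f [ 0.5 -0.8  1.2]
shift/0.04 [2.63 0.71 4.52]
turn/6deg [-0.09 -0.1   0.03]
shift/0.04 after turn [2.68 0.66 4.5 ]
```

```bash
python3 -m pendant '[[[0.95,0.24,0],[-0.09,-0.1,0],0],[[0.95,0.24,0],[0,0,0],0],[[0.75,0.2,0],[0,0,0],0],[[0,0,0],[0,0,0],0]]'; python3 -c "
from h import *
plan(-.075,-.225,.04,-9.88)"
```

```text
time_s: 1.77
eef_pos: [0.4743, -0.2007, 0.225]
eef_rot: [2.397, 2.03, 0.002]
contact_force: [-0.5, -1.1, -0.0]
gripper_width: 0.0427
now rack [-0.0744 -0.2153] z 0.225 t 1.77 f [-0.5 -1.1 -0. ]
shift/0.04 [-0.25 -0.02  4.62]
turn/6deg [ 0.01 -0.01  0.06]
shift/0.04 after turn [-0.24 -0.02  4.62]
```

```bash
python3 -m pendant '[[[-0.2,0,0.9],[0,0,0],0],[[0,0,1],[0,0,0],0],[[0,0,1],[0,0,0],0],[[0,0,1],[0,0,0],0],[[0,0,0.6],[0,0,0],0],[[0,0,0],[0,0,0],0]]'; python3 -c "
from h import *
plan(-.075,-.16,.04,-9.88)
cv2.imwrite('pics/t1.png',cv2.resize(robot.camera('top')[95:265,225:415,::-1],None,fx=3.5,fy=3.5)) "
```

```text
time_s: 2.27
eef_pos: [0.4742, -0.2073, 0.0401]
eef_rot: [2.388, 2.033, 0.005]
contact_force: [-0.3, -0.2, 0.1]
gripper_width: 0.0426
now rack [-0.0733 -0.2217] z 0.0401 t 2.27 f [-0.3 -0.2  0.1]
shift/0.04 [ 1.54 -0.02  0.  ]
turn/6deg [0.06 0.01 0.12]
shift/0.04 after turn [ 1.54 -0.04  0.  ]
```

View pics/t1.png

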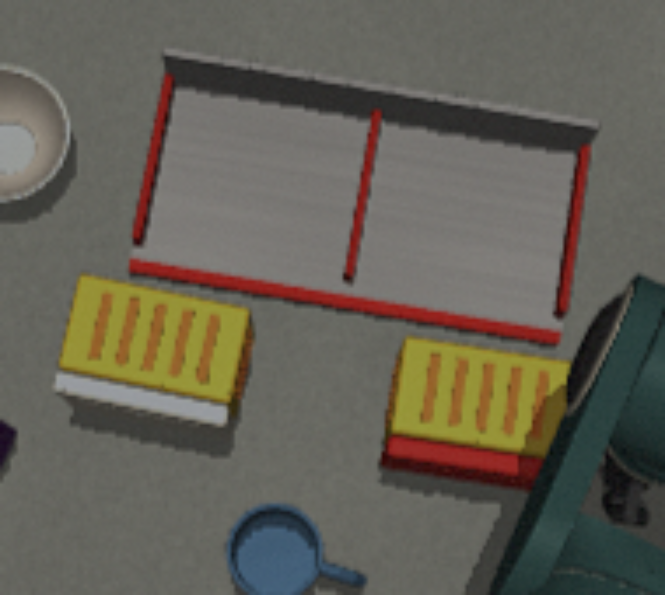

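```bash
python3 -m pendant '[[[0.4,0,0],[0,0,0.1],0],[[0.3,0,0],[0,0,0],0],[[0.2,0,0],[0,0,0],0],[[0.2,0,0],[0,0,0],0],[[0.2,0,0],[0,0,0],0],[[0.15,0,0],[0,0,0],0]]'; python3 -c "
from h import *
plan(-.075,-.16,.04,-9.88)"
```

```text
time_s: 2.82
eef_pos: [0.488, -0.1508, 0.0512]
eef_rot: [2.391, 2.012, 0.01]
contact_force: [-1.0, -4.6, 1.4]
gripper_width: 0.0427
now rack [-0.0694 -0.1638] z 0.0512 t 2.82 f [-1.  -4.6  1.4]
shift/0.04 [ 0.1  -0.14  0.28]
turn/6deg [0.16 0.05 0.01]
shift/0.04 after turn [ 0.09 -0.14  0.28]
```

```bash
python3 -m pendant '[[[0.12,0,0],[0.1,0,0],0],[[-0.5,0,0],[0,0,0],0],[[-0.7,0,-0.5],[0,0,0],0],[[0,0,-1],[0,0,0],0],[[0,0,-1],[0,0,0],0],[[0,0,-1],[0,0,0],0],[[0,0,-1],[0,0,0],0]]'; python3 -c "
from h import *
plan(-.19,-.19,.22,-9.88)
cv2.imwrite('pics/t2.png',cv2.resize(robot.camera('top')[95:265,225:415,::-1],None,fx=3.5,fy=3.5)) "
```

```text
time_s: 3.4
eef_pos: [0.4777, -0.1885, 0.2302]
eef_rot: [-2.392, -2.022, 0.01]
contact_force: [0.0, -0.5, 0.6]
gripper_width: 0.0429
now rack [-0.0731 -0.2027] z 0.2302 t 3.4 f [ 0.  -0.5  0.6]
shift/0.04 [ 0.33 -2.92  0.29]
turn/6deg [-0.11 -0.01  0.05]
shift/0.04 after turn [ 0.32 -2.92  0.25]
```

View pics/t2.png

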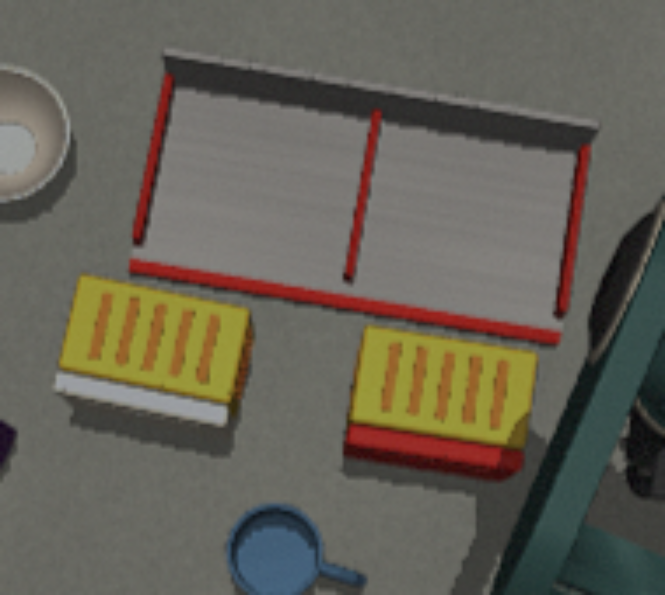

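```bash
cat >> h.py <<'E'
def tp(c,z,f=3.5,o=(225,95)): return ray("top",(np.array(c)-(f-1)/2)/f+np.array(o),z)
def box(cs,z=.112):
    Q=np.array([tp(c,z) for c in cs]); q=np.array([inr(c) for c in Q]); print(q.round(3).tolist())
    d=q[0]-q[1]; print("base-mid",((q[0]+q[1])/2).round(4),"yaw rel rack deg",np.degrees(np.arctan2(-d[0],d[1])).round(2))
E
python3 -c "
from h import *
box([(368,325),(538,350),(525,447),(352,425)])
box([(82,276),(250,309),(235,402),(60,370)])"
```

```text
[[-0.027, -0.02], [-0.025, -0.145], [-0.097, -0.146], [-0.102, -0.02]]
base-mid [-0.0261 -0.0825] yaw rel rack deg 1.03
[[-0.026, 0.193], [-0.03, 0.067], [-0.099, 0.067], [-0.097, 0.196]]
base-mid [-0.0279  0.1302] yaw rel rack deg -1.76
```

```bash
python3 -m pendant '[[[0.9,0,-0.2],[-0.1,0,0],0],[[1,0,0],[0,0,0],0],[[1,0,0],[0,0,0],0],[[1,0,0],[0,0,0],0],[[1,0,0],[0,0,0],0],[[1,0,0],[0,0,0],0],[[1,0,0],[0,0,0],0],[[1,0,0],[0,0,0],0]]'; python3 -m pendant '[[[1,0,0],[0,0,0],0],[[1,0,0],[0,0,0],0],[[0.6,0,0],[0,0,0],0],[[0.3,0,0],[0,0,0],0],[[0,0,0],[0,0,0],0]]'; python3 -c "
from h import *
plan(-.085,.222,.06,-9.88)"
```

```text
time_s: 4.12
eef_pos: [0.534, 0.1299, 0.2553]
eef_rot: [2.398, 2.009, 0.016]
contact_force: [0.6, -0.8, -0.0]
gripper_width: 0.043
time_s: 4.53
eef_pos: [0.5523, 0.2577, 0.2542]
eef_rot: [2.393, 2.021, 0.013]
contact_force: [0.3, 0.7, -0.1]
gripper_width: 0.0424
now rack [-0.0762  0.2498] z 0.2542 t 4.53 f [ 0.3  0.7 -0.1]
shift/0.04 [-0.69 -0.28  4.85]
turn/6deg [ 0.12 -0.    0.04]
shift/0.04 after turn [-0.69 -0.22  4.86]
```

```bash
python3 -m pendant '[[[-0.7,-0.25,0],[0.1,0,0],0],[[0,0,0],[0,0,0],0]]'; python3 -m pendant '[[[0,0,1],[0,0,0],0],[[0,0,1],[0,0,0],0],[[0,0,1],[0,0,0],0]]';python3 -c "
from h import *
plan(-.085,.222,.06,-9.88)
cv2.imwrite('pics/t3.png',robot.camera('scene')[:,:,::-1]) "
```

```text
time_s: 4.7
eef_pos: [0.537, 0.232, 0.2531]
eef_rot: [2.396, 2.031, -0.002]
contact_force: [-0.6, -1.4, 0.3]
gripper_width: 0.0422
time_s: 4.95
eef_pos: [0.5403, 0.2301, 0.1405]
eef_rot: [2.395, 2.025, 0.021]
contact_force: [1.2, 0.6, 0.2]
gripper_width: 0.0428
now rack [-0.0832  0.2205] z 0.1405 t 4.95 f [1.2 0.6 0.2]
shift/0.04 [ 0.03 -0.07  2.01]
turn/6deg [ 0.12 -0.07  0.05]
shift/0.04 after turn [ 0.04 -0.04  2.01]
```

View pics/t3.png

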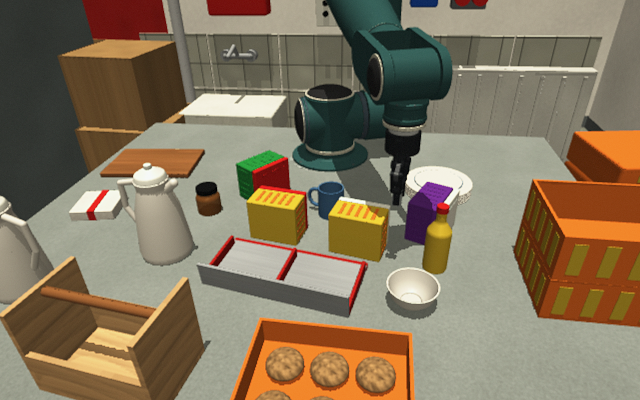

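The gripper is above the gap between the white-lid box at (360,230) and the bottle at (438,240), with the purple decoy at (430,213) behind it. I'll check the clearance to the purple box.

```bash
python3 -c "
from h import *
for c in [(229,213),(208,260),(185,203)]: print(inr(ray('top',c,.112)))"
```

```text
[-0.13406459  0.22191675]
[-0.2585989   0.25125771]
[-0.12729578  0.33656808]
```

```bash
python3 -m pendant '[[[0,0.35,0],[0.1,0,0],0],[[0,0,0.8],[0,0,0],0],[[0,0,0.8],[0,0,0],0],[[0,0,0.4],[0,0,0],0],[[0,0,0],[0,0,0],0]]';python3 -c "
from h import *
plan(-.073,.1605,.06,-9.88)"
```

```text
time_s: 5.42
eef_pos: [0.5504, 0.2222, 0.0496]
eef_rot: [-2.397, -2.018, 0.012]
contact_force: [-0.9, -0.3, 0.2]
gripper_width: 0.0428
now rack [-0.072   0.2145] z 0.0496 t 5.42 f [-0.9 -0.3  0.2]
shift/0.04 [-1.35 -0.03 -0.26]
turn/6deg [-0.11  0.01  0.01]
shift/0.04 after turn [-1.35 -0.03 -0.26]
```

```bash
python3 -m pendant '[[[-0.2,0,-0.1],[-0.1,0,0],0],[[-0.25,0,0],[0,0,0],0],[[-0.25,0,0],[0,0,0],0],[[-0.25,0,0],[0,0,0],0],[[-0.25,0,0],[0,0,0],0],[[-0.15,0,0],[0,0,0],0]]';python3 -c "
from h import *
plan(-.073,.1605,.06,-9.88)"
```

```text
time_s: 5.92
eef_pos: [0.5428, 0.1646, 0.0622]
eef_rot: [2.402, 2.021, 0.01]
contact_force: [0.6, 2.6, -0.4]
gripper_width: 0.0428
now rack [-0.0696  0.1564] z 0.0622 t 5.92 f [ 0.6  2.6 -0.4]
shift/0.04 [ 0.1  -0.09  0.06]
turn/6deg [ 0.06 -0.03  0.01]
shift/0.04 after turn [ 0.1  -0.08  0.06]
```

Slight overshoot, fine. Retreat up and check.

```bash
python3 -m pendant '[[[0.6,0,0],[0,0,0],0],[[0.6,0,-0.6],[0,0,0],0],[[0,0,-1],[0,0,0],0],[[0,0,-1],[0,0,0],0],[[0,0,-1],[0,0,0],0],[[0,0,-1],[0,0,0],0]]';python3 -c "
from h import *
plan(-.16,.0845,.22,-99.88)
plan(-.16,.0845,.22,80.12)
cv2.imwrite('pics/t4.png',cv2.resize(robot.camera('top')[95:265,225:415,::-1],None,fx=3.5,fy=3.5)) "
```

```text
time_s: 6.42
eef_pos: [0.5464, 0.2053, 0.2455]
eef_rot: [2.409, 2.017, -0.013]
contact_force: [0.4, 0.3, 1.0]
gripper_width: 0.0424
now rack [-0.073   0.1971] z 0.2455 t 6.42 f [0.4 0.3 1. ]
shift/0.04 [-2.82 -2.16  0.67]
turn/6deg [1.000e-02 9.000e-02 1.496e+01]
shift/0.04 after turn [-2.18  2.82  0.64]
now rack [-0.073   0.1971] z 0.2455 t 6.42 f [0.4 0.3 1. ]
shift/0.04 [-2.82 -2.16  0.67]
turn/6deg [-9.000e-02  1.000e-02 -1.504e+01]
shift/0.04 after turn [ 2.18 -2.82  0.64]
```

View pics/t4.png

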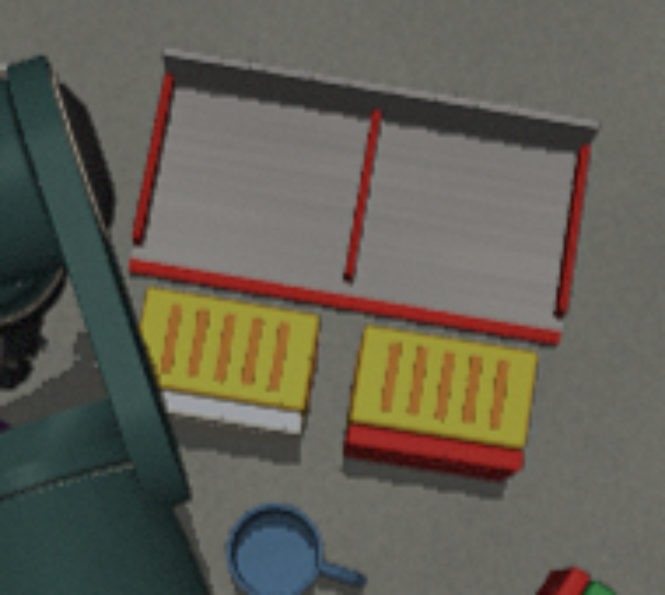

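```bash
python3 -m pendant '[[[0,0,0],[0,0,1],0],[[0,0,0],[0,0,1],0],[[0,0,0],[0,0,1],0],[[0,0,0],[0,0,1],0],[[0,0,0],[0,0,1],0],[[0,0,0],[0,0,1],0],[[0,0,0],[0,0,1],0],[[0,0,0],[0,0,1],0]]';python3 -m pendant '[[[0,0,0],[0,0,1],0],[[0,0,0],[0,0,1],0],[[0,0,0],[0,0,1],0],[[0,0,0],[0,0,1],0],[[0,0,0],[0,0,1],0],[[0,0,0],[0,0,1],0],[[0,0,0],[0,0,1],0],[[0,0,0],[0,0,0],0]]'; python3 -c "
from h import *
plan(-.143,.095,.22,-99.88)"
```

```text
time_s: 7.13
eef_pos: [0.5493, 0.1993, 0.2637]
eef_rot: [3.031, 0.802, 0.023]
contact_force: [0.3, 1.0, 0.0]
gripper_width: 0.0429
time_s: 7.8
eef_pos: [0.5489, 0.1922, 0.2641]
eef_rot: [3.111, -0.413, 0.028]
contact_force: [0.1, -0.4, -0.5]
gripper_width: 0.0431
now rack [-0.0683  0.1846] z 0.2641 t 7.8 f [ 0.1 -0.4 -0.5]
shift/0.04 [-1.67  2.4   1.08]
turn/6deg [ 0.02 -0.18 -0.87]
shift/0.04 after turn [-1.87  2.24  1.1 ]
```

```bash
python3 -m pendant '[[[-0.83,1,0],[0,-0.18,-0.87],0],[[-0.7,0.9,0],[0,0,0],0],[[-0.25,0.3,0],[0,0,0],0],[[0,0,0.5],[0,0,0],0]]'; python3 -c "
from h import *
plan(-.143,.095,.055,-99.88)"
```

```text
time_s: 8.13
eef_pos: [0.469, 0.1254, 0.2442]
eef_rot: [3.129, -0.241, -0.001]
contact_force: [0.8, 0.7, 1.1]
gripper_width: 0.0427
now rack [-0.1355  0.1051] z 0.2442 t 8.13 f [0.8 0.7 1.1]
shift/0.04 [-0.19  0.23  4.73]
turn/6deg [0.03 0.   0.18]
shift/0.04 after turn [-0.19  0.25  4.73]
```

```bash
python3 -m pendant '[[[-0.2,0.25,0.6],[0,0,0.18],0],[[0,0,1],[0,0,0],0],[[0,0,0.8],[0,0,0],0],[[0,0,0],[0,0,0],0]]'; python3 -c "
from h import *
plan(-.143,.095,.055,-99.88)
cv2.imwrite('pics/t5.png',cv2.resize(robot.camera('scene')[150:300,200:480,::-1],None,fx=2.8,fy=2.8)) "
```

```text
time_s: 8.47
eef_pos: [0.4574, 0.1128, 0.1445]
eef_rot: [3.128, -0.251, 0.005]
contact_force: [0.3, -0.0, -0.9]
gripper_width: 0.0426
now rack [-0.1448  0.0907] z 0.1445 t 8.47 f [ 0.3 -0.  -0.9]
shift/0.04 [ 0.04 -0.12  2.24]
turn/6deg [ 0.03 -0.03  0.12]
shift/0.04 after turn [ 0.05 -0.11  2.24]
```

View pics/t5.png

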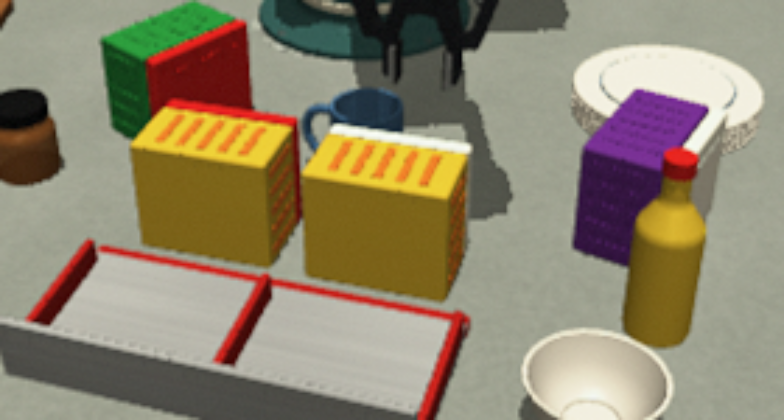

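The two fingers, at (393,65) and (450,70), hang behind the white-lid box with the mug to one side. I'll lower them and push the box up to the sill.

```bash
python3 -m pendant '[[[0.05,-0.15,0.6],[0,0,0.1],0],[[0,0,0.8],[0,0,0],0],[[0,0,0.7],[0,0,0],0],[[0,0,0],[0,0,0],0]]'; python3 -c "
from h import *
plan(-.101,.095,.055,-99.88)"
```

```text
time_s: 8.85
eef_pos: [0.4663, 0.1186, 0.0715]
eef_rot: [3.13, -0.256, 0.025]
contact_force: [0.2, -0.3, -0.4]
gripper_width: 0.0428
now rack [-0.137   0.0979] z 0.0715 t 8.85 f [ 0.2 -0.3 -0.4]
shift/0.04 [0.89 0.08 0.43]
turn/6deg [-0.01 -0.15  0.09]
shift/0.04 after turn [0.9  0.07 0.41]
```

```bash
python3 -m pendant '[[[0.2,0.15,0.3],[0,-0.15,0.1],0],[[0.25,0,0],[0,0,0],0],[[0.25,0,0],[0,0,0],0],[[0.2,0,0],[0,0,0],0]]'; python3 -c "
from h import *
plan(-.101,.095,.055,-99.88)"
```

```text
time_s: 9.18
eef_pos: [0.5054, 0.1071, 0.0695]
eef_rot: [-3.128, 0.263, -0.008]
contact_force: [-4.5, 1.1, 0.4]
gripper_width: 0.0428
now rack [-0.0966  0.0933] z 0.0695 t 9.18 f [-4.5  1.1  0.4]
shift/0.04 [-0.11 -0.04  0.36]
turn/6deg [-0.03 -0.05  0.04]
shift/0.04 after turn [-0.11 -0.04  0.36]
```

```bash
python3 -c "
from h import *
cv2.imwrite('pics/t6.png',cv2.resize(robot.camera('scene')[150:300,200:480,::-1],None,fx=2.8,fy=2.8)) "
```

```text
(no output)
```

View pics/t6.png

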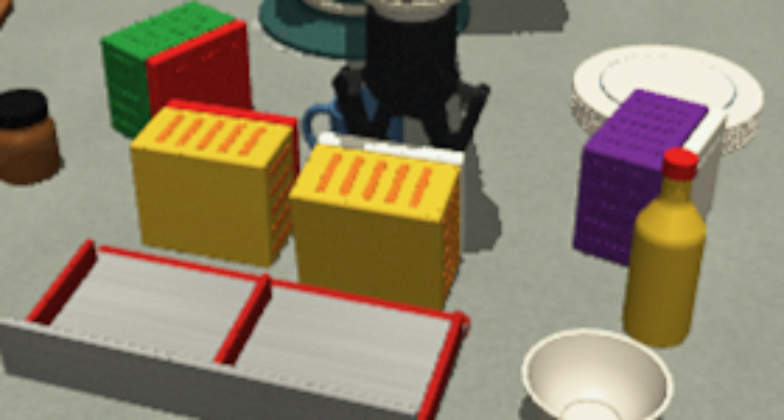

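```bash
python3 -m pendant '[[[-0.15,0,-0.2],[0,0,0],0],[[0,0,-0.5],[0,0,0],0],[[0,0,0],[0,0,0],0]]'; python3 -c "
from h import *
plan(-.101,.0845,.093,-99.88)"
```

```text
time_s: 9.48
eef_pos: [0.5013, 0.1081, 0.1022]
eef_rot: [-3.128, 0.263, -0.012]
contact_force: [-5.9, 0.1, 5.8]
gripper_width: 0.0426
now rack [-0.1008  0.0936] z 0.1022 t 9.48 f [-5.9  0.1  5.8]
shift/0.04 [-0.01  0.23  0.23]
turn/6deg [-0.03 -0.07  0.04]
shift/0.04 after turn [-0.01  0.23  0.23]
```

```bash
python3 -c "
from h import *
cv2.imwrite('pics/t7.png',cv2.resize(robot.camera('scene')[150:300,200:480,::-1],None,fx=2.8,fy=2.8)) "
```

```text
(no output)
```

View pics/t7.png

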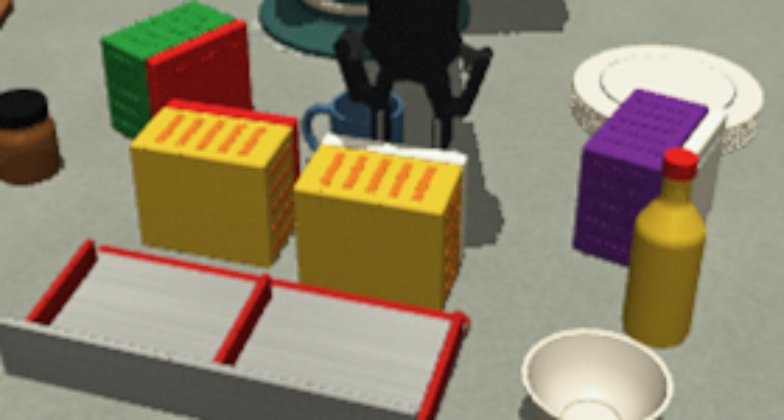

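```bash
python3 -m pendant '[[[-0.1,0.1,0.2],[0,0,0],0],[[0.1,0,0],[0,0,0],0],[[0.3,0,-0.25],[0,0,0],0],[[0.3,0,-0.25],[0,0,0],0],[[0.36,0,-0.17],[0,0,0],0]]'; python3 -c "
from h import *
plan(-.0474,.0845,.126,-99.88)
cv2.imwrite('pics/t8.png',cv2.resize(robot.camera('scene')[150:300,200:480,::-1],None,fx=2.8,fy=2.8)) "
```

```text
time_s: 9.95
eef_pos: [0.5349, 0.0987, 0.122]
eef_rot: [-3.128, 0.259, -0.011]
contact_force: [-0.3, -0.1, 0.7]
gripper_width: 0.0427
now rack [-0.0661  0.0901] z 0.122 t 9.95 f [-0.3 -0.1  0.7]
shift/0.04 [ 0.47  0.14 -0.1 ]
turn/6deg [-0.04 -0.07  0.07]
shift/0.04 after turn [ 0.47  0.14 -0.1 ]
```

View pics/t8.png

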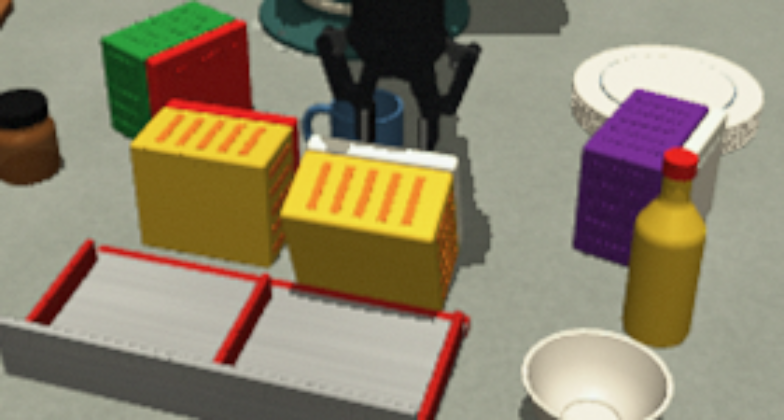

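The box is tilting over the sill by about 20°, so I'll continue the arc.

```bash
python3 -m pendant '[[[0.45,0.1,-0.1],[0,0,0],0],[[0.4,0,-0.07],[0,0,0],0],[[0.4,0,-0.07],[0,0,0],0],[[0.4,0,0],[0,0,0],0]]'; python3 -c "
from h import *
plan(.0159,.0845,.128,-99.88)
cv2.imwrite('pics/t9.png',cv2.resize(robot.camera('scene')[150:300,200:480,::-1],None,fx=2.8,fy=2.8)) "
```

```text
time_s: 10.33
eef_pos: [0.6019, 0.0838, 0.1355]
eef_rot: [-3.127, 0.257, -0.02]
contact_force: [-0.6, 0.2, 0.5]
gripper_width: 0.0428
now rack [0.0026 0.0869] z 0.1355 t 10.33 f [-0.6  0.2  0.5]
shift/0.04 [0.33 0.06 0.19]
turn/6deg [-0.05 -0.12  0.08]
shift/0.04 after turn [0.33 0.06 0.19]
```

View pics/t9.png

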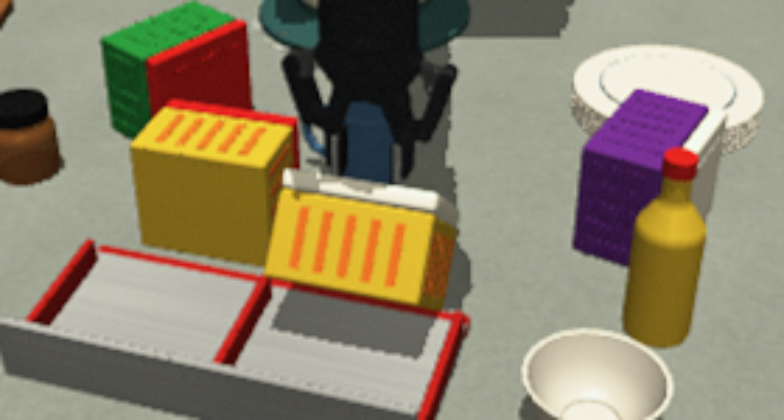

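```bash
python3 -m pendant '[[[0.35,0.05,0.12],[0,0,0],0],[[0.4,0,0.1],[0,0,0],0],[[0.4,0,0.15],[0,0,0],0]]'; python3 -c "
from h import *
plan(.046,.0845,.117,-99.88)
cv2.imwrite('pics/t10.png',cv2.resize(robot.camera('scene')[150:300,200:480,::-1],None,fx=2.8,fy=2.8)) "
```

```text
time_s: 10.63
eef_pos: [0.6495, 0.0741, 0.1222]
eef_rot: [-3.127, 0.256, -0.026]
contact_force: [-0.2, 0.2, 0.2]
gripper_width: 0.0424
now rack [0.0511 0.0855] z 0.1222 t 10.63 f [-0.2  0.2  0.2]
shift/0.04 [-0.13  0.03  0.13]
turn/6deg [-0.05 -0.15  0.09]
shift/0.04 after turn [-0.13  0.03  0.13]
```

View pics/t10.png

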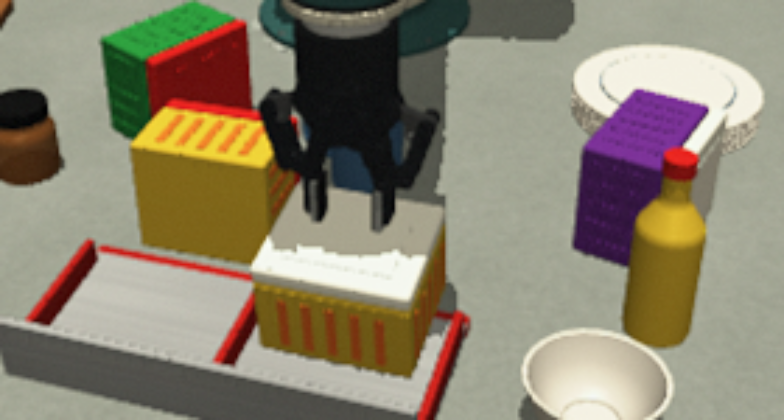

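The white-lid box has fallen onto its base with its lid up at (350,255). I'll raise the arm, go back behind it and look from the top.

```bash
python3 -m pendant '[[[-0.3,0,-1],[0,0,0],0],[[-1,0,-0.8],[0,0,0],0],[[-1,0,0],[0,0,0],0],[[-1,0,0],[0,0,0],0],[[-0.8,0,0],[0,0,0],0],[[-0.3,0,0],[0,0,0],0]]'; python3 -c "
from h import *
plan(-.15,-.083,.2,-99.88)
cv2.imwrite('pics/t11.png',cv2.resize(robot.camera('top')[95:265,225:415,::-1],None,fx=3.5,fy=3.5)) "
```

```text
time_s: 11.18
eef_pos: [0.4757, 0.1014, 0.1856]
eef_rot: [-3.129, 0.26, -0.019]
contact_force: [0.2, 0.0, 0.2]
gripper_width: 0.0427
now rack [-0.1248  0.0826] z 0.1856 t 11.18 f [0.2 0.  0.2]
shift/0.04 [-0.65  4.13 -0.38]
turn/6deg [-0.03 -0.12  0.07]
shift/0.04 after turn [-0.63  4.14 -0.36]
```

View pics/t11.png

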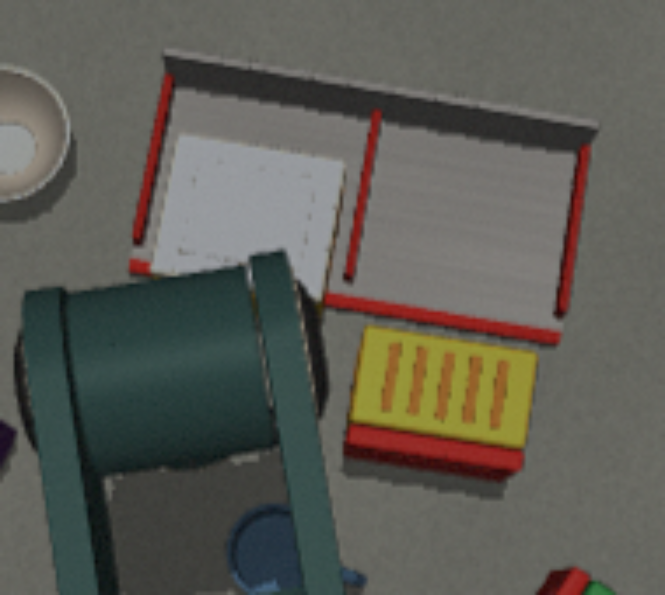

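```bash
python3 -c "
from h import *
box([(182,133),(347,160),(323,302),(152,272)],.1)"
```

```text
[[0.096, 0.141], [0.096, 0.016], [-0.014, 0.016], [-0.012, 0.144]]
base-mid [0.0959 0.0783] yaw rel rack deg 0.04
```

```bash
python3 -m pendant '[[[0.9,0.1,0.4],[0,-0.1,0.07],0],[[0.8,0,0.8],[0,0,0],0],[[0,0,0.8],[0,0,0],0],[[0,0,0.9],[0,0,0],0],[[0,0,0],[0,0,0],0]]'; python3 -c "
from h import *
plan(.037,.0783,.05,-99.88)"
```

```text
time_s: 11.65
eef_pos: [0.5445, 0.0873, 0.072]
eef_rot: [-3.124, 0.266, -0.026]
contact_force: [-1.3, -0.0, -2.2]
gripper_width: 0.0425
now rack [-0.0546  0.0805] z 0.072 t 11.65 f [-1.3 -0.  -2.2]
shift/0.04 [2.28 0.07 0.59]
turn/6deg [-0.07 -0.15  0.03]
shift/0.04 after turn [2.29 0.05 0.55]
```

```bash
python3 -m pendant '[[[0.2,0,0.6],[0,-0.1,0],0],[[0.3,0.05,0.1],[0,0,0],0],[[0.3,0,0],[0,0,0],0],[[0.3,0,0],[0,0,0],0],[[0.3,0,0],[0,0,0],0],[[0.25,0,0],[0,0,0],0]]'; python3 -c "
from h import *
plan(.037,.0783,.05,-99.88)"
```

```text
time_s: 12.15
eef_pos: [0.6125, 0.074, 0.052]
eef_rot: [-3.124, 0.263, -0.011]
contact_force: [-1.0, 0.8, 0.6]
gripper_width: 0.0431
now rack [0.0146 0.0791] z 0.052 t 12.15 f [-1.   0.8  0.6]
shift/0.04 [0.56 0.02 0.05]
turn/6deg [-0.07 -0.06  0.04]
shift/0.04 after turn [0.56 0.02 0.05]
```

```bash
python3 -m pendant '[[[0.2,0,0],[0,0,0],0],[[0.2,0,0],[0,0,0],0],[[0.15,0,0],[0,0,0],0]]'; python3 -c "
from h import *
plan(.037,.0783,.05,-99.88)"
```

```text
time_s: 12.4
eef_pos: [0.6377, 0.0698, 0.0565]
eef_rot: [-3.124, 0.263, -0.016]
contact_force: [-0.9, 0.2, -1.6]
gripper_width: 0.0427
now rack [0.0402 0.0793] z 0.0565 t 12.4 f [-0.9  0.2 -1.6]
shift/0.04 [-0.08  0.03  0.16]
turn/6deg [-0.07 -0.09  0.04]
shift/0.04 after turn [-0.08  0.02  0.16]
```

```bash
python3 -m pendant '[[[0.1,0,0],[0,0,0],0],[[0.1,0,0],[0,0,0],0]]'; python3 -c "
from h import *
plan(.037,.0783,.05,-99.88)
cv2.imwrite('pics/t12.png',cv2.resize(robot.camera('scene')[150:300,200:480,::-1],None,fx=2.8,fy=2.8)) "
```

```text
time_s: 12.57
eef_pos: [0.6422, 0.0702, 0.0566]
eef_rot: [-3.121, 0.263, 0.004]
contact_force: [-72.6, 11.6, 33.3]
gripper_width: 0.0427
now rack [0.0446 0.0804] z 0.0566 t 12.57 f [-72.6  11.6  33.3]
shift/0.04 [-0.19  0.05  0.16]
turn/6deg [-0.09  0.03  0.04]
shift/0.04 after turn [-0.19  0.05  0.16]
```

View pics/t12.png

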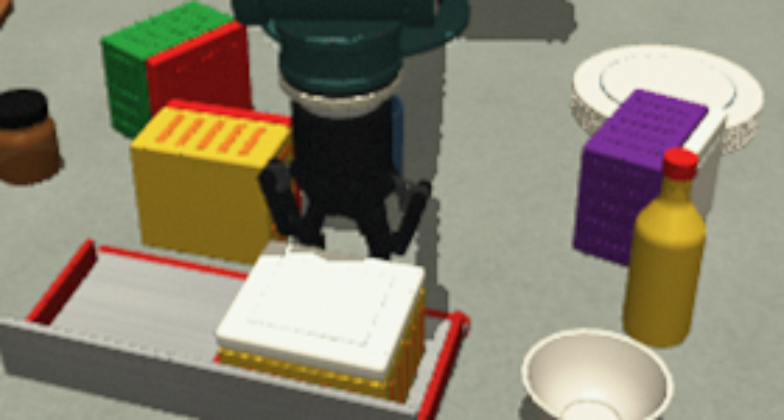

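The box is against the stop: force jumped to 73 N, higher than I wanted. I'll back off at once.

```bash
python3 -m pendant '[[[-0.3,0,0],[0,0,0],0],[[-0.6,0,-0.3],[0,0,0],0],[[-1,0,-1],[0,0,0],0],[[-1,0,-1],[0,0,0],0],[[-1,0,-1],[0,0,0],0],[[-0.6,0,-0.3],[0,0,0],0],[[-0.3,0,0],[0,0,0],0]]'; python3 -c "
from h import *
plan(-.15,-.083,.2,-99.88)
cv2.imwrite('pics/t13.png',cv2.resize(robot.camera('top')[95:265,225:415,::-1],None,fx=3.5,fy=3.5)) 
cv2.imwrite('pics/t14.png',cv2.resize(robot.camera('scene')[150:300,200:480,::-1],None,fx=2.8,fy=2.8)) "
```

```text
time_s: 13.2
eef_pos: [0.4793, 0.0969, 0.177]
eef_rot: [-3.121, 0.264, 0.011]
contact_force: [0.6, -0.0, 0.6]
gripper_width: 0.0427
now rack [-0.1205  0.0788] z 0.177 t 13.2 f [ 0.6 -0.   0.6]
shift/0.04 [-0.76  4.04 -0.6 ]
turn/6deg [-0.08  0.07  0.04]
shift/0.04 after turn [-0.74  4.04 -0.57]
```

View pics/t13.png

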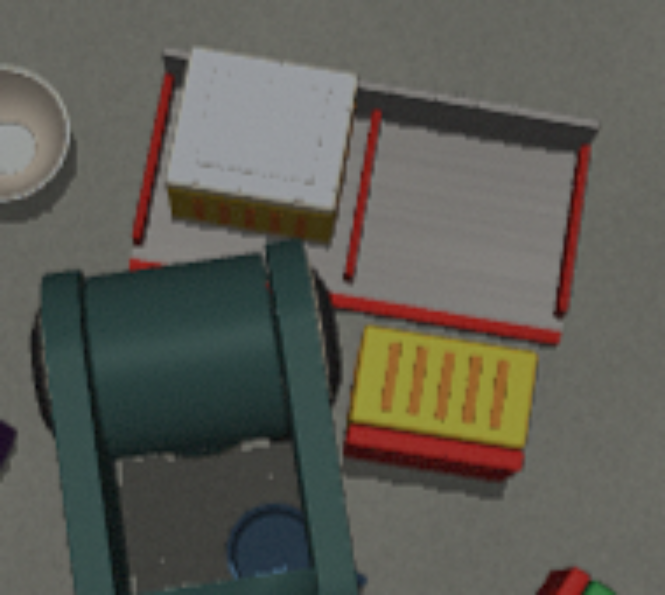

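View pics/t14.png

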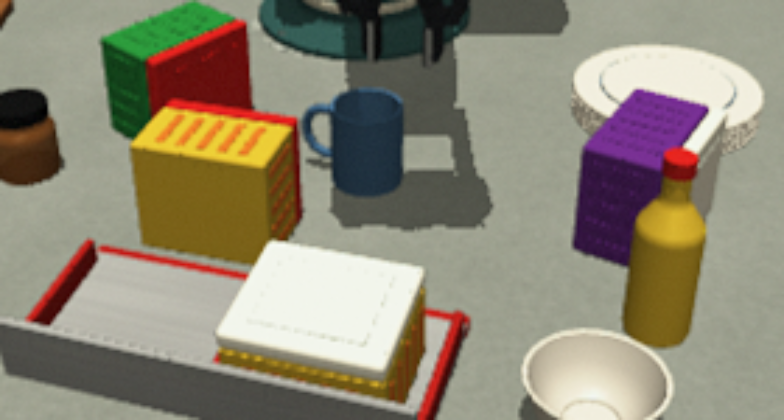

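```bash
python3 -c "
from h import *
box([(195,47),(357,73),(335,210),(168,184)],.096)
for c,z in [((357,73),.0911),((195,47),.0911),((335,210),.1006),((168,184),.1006)]: print(inr(tp(c,z)))"
```

```text
[[0.165, 0.143], [0.165, 0.019], [0.058, 0.018], [0.056, 0.145]]
base-mid [0.1649 0.0813] yaw rel rack deg 0.2
[0.16667633 0.01917592]
[0.16624586 0.14405705]
[0.05643478 0.01827811]
[0.05531117 0.1443956 ]
```

```bash
python3 -m pendant '[[[-0.2,0.9,-0.2],[0,0.07,0],0],[[-0.15,1,0],[0,0,0],0],[[-0.1,1,0],[0,0,0],0],[[-0.05,0.9,0],[0,0,0],0],[[0,0.4,0],[0,0,0],0],[[0,0,0],[0,0,0],0]]'; python3 -c "
from h import *
plan(-.14,-.088,.06,-99.88)"
```

```text
time_s: 13.8
eef_pos: [0.4325, -0.0714, 0.1822]
eef_rot: [-3.124, 0.254, -0.003]
contact_force: [0.3, 0.3, -0.2]
gripper_width: 0.0427
now rack [-0.1378 -0.0951] z 0.1822 t 13.8 f [ 0.3  0.3 -0.2]
shift/0.04 [-0.06 -0.15  3.06]
turn/6deg [-0.07 -0.01  0.1 ]
shift/0.04 after turn [-0.06 -0.18  3.06]
```

```bash
python3 -m pendant '[[[0,-0.1,0.6],[-0.05,0,0.1],0],[[0,0,0.9],[0,0,0],0],[[0,0,0.9],[0,0,0],0],[[0,0,0.6],[0,0,0],0],[[0,0,0],[0,0,0],0]]'; python3 -c "
from h import *
plan(-.101,-.083,.06,-99.88)"
```

```text
time_s: 14.22
eef_pos: [0.4369, -0.0688, 0.0593]
eef_rot: [-3.128, 0.279, -0.01]
contact_force: [0.1, -0.3, -1.0]
gripper_width: 0.0426
now rack [-0.1339 -0.0918] z 0.0593 t 14.22 f [ 0.1 -0.3 -1. ]
shift/0.04 [ 0.82 -0.22 -0.01]
turn/6deg [-0.02 -0.06 -0.05]
shift/0.04 after turn [ 0.82 -0.22 -0.02]
```

```bash
python3 -m pendant '[[[0.1,-0.15,0],[0,-0.06,-0.05],0],[[0.2,0,0],[0,0,0],0],[[0.2,0,0],[0,0,0],0],[[0.2,0,0],[0,0,0],0],[[0.1,0,0],[0,0,0],0]]'; python3 -c "
from h import *
plan(-.101,-.083,.06,-99.88)"
```

```text
time_s: 14.63
eef_pos: [0.4745, -0.0675, 0.0636]
eef_rot: [-3.128, 0.268, -0.001]
contact_force: [-3.8, 1.4, -0.2]
gripper_width: 0.0426
now rack [-0.097 -0.084] z 0.0636 t 14.63 f [-3.8  1.4 -0.2]
shift/0.04 [-0.1  -0.02  0.09]
turn/6deg [-0.02 -0.    0.01]
shift/0.04 after turn [-0.1  -0.02  0.09]
```

```bash
python3 -m pendant '[[[-0.2,0,-0.2],[0,0,0],0],[[0,0,-0.55],[0,0,0],0],[[0,0,0],[0,0,0],0]]'; python3 -c "
from h import *
plan(-.101,-.0845,.095,-99.88)
cv2.imwrite('pics/t15.png',cv2.resize(robot.camera('scene')[150:300,200:480,::-1],None,fx=2.8,fy=2.8)) "
```

```text
time_s: 14.88
eef_pos: [0.4697, -0.0666, 0.0966]
eef_rot: [-3.128, 0.268, -0.004]
contact_force: [-5.2, 0.6, 5.3]
gripper_width: 0.0424
now rack [-0.1019 -0.084 ] z 0.0966 t 14.88 f [-5.2  0.6  5.3]
shift/0.04 [0.02 0.01 0.04]
turn/6deg [-0.02 -0.02  0.02]
shift/0.04 after turn [0.02 0.01 0.04]
```

View pics/t15.png

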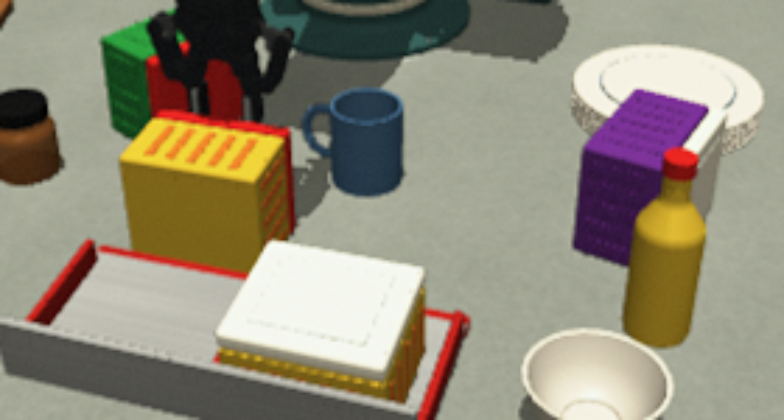

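```bash
python3 -m pendant '[[[0.1,0,0],[0,0,0],0],[[0.3,0,-0.25],[0,0,0],0],[[0.3,0,-0.25],[0,0,0],0],[[0.36,0,-0.17],[0,0,0],0],[[0.4,0,-0.12],[0,0,0],0],[[0.4,0,-0.07],[0,0,0],0],[[0.4,0,-0.05],[0,0,0],0]]'; python3 -c "
from h import *
plan(.016,-.0845,.128,-99.88)
cv2.imwrite('pics/t16.png',cv2.resize(robot.camera('scene')[150:300,200:480,::-1],None,fx=2.8,fy=2.8)) "
```

```text
time_s: 15.52
eef_pos: [0.5658, -0.0835, 0.141]
eef_rot: [-3.129, 0.269, -0.019]
contact_force: [0.4, 0.1, 0.8]
gripper_width: 0.0428
now rack [-0.0043 -0.0841] z 0.141 t 15.52 f [0.4 0.1 0.8]
shift/0.04 [0.5  0.01 0.33]
turn/6deg [-0.02 -0.11  0.01]
shift/0.04 after turn [0.51 0.01 0.32]
```

View pics/t16.png

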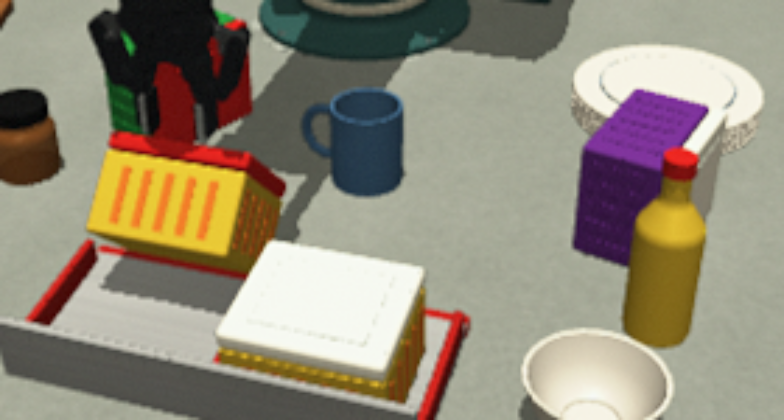

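```bash
python3 -m pendant '[[[0.4,0,0.15],[0,0,0],0],[[0.4,0,0.12],[0,0,0],0],[[0.4,0,0.12],[0,0,0],0],[[0.4,0,0.15],[0,0,0],0]]'; python3 -c "
from h import *
plan(.046,-.0845,.117,-99.88)
cv2.imwrite('pics/t17.png',cv2.resize(robot.camera('scene')[150:300,200:480,::-1],None,fx=2.8,fy=2.8)) "
```

```text
time_s: 15.9
eef_pos: [0.6383, -0.0963, 0.1258]
eef_rot: [3.129, -0.269, 0.037]
contact_force: [-0.6, -1.2, 0.6]
gripper_width: 0.0427
now rack [ 0.0693 -0.0843] z 0.1258 t 15.9 f [-0.6 -1.2  0.6]
shift/0.04 [-0.59  0.01  0.21]
turn/6deg [-0.02 -0.23  0.01]
shift/0.04 after turn [-0.58  0.01  0.22]
```

View pics/t17.png

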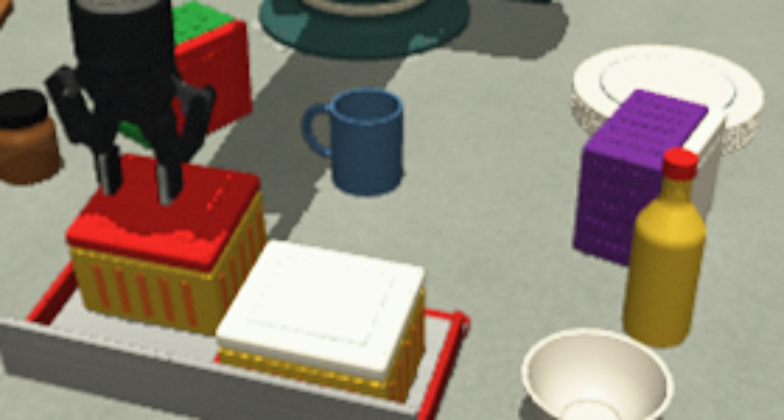

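The red-lid box has also landed with its lid up at (165,210). I'll retreat, check and push.

```bash
python3 -m pendant '[[[-0.3,0,-1],[0,0,0],0],[[-1,0,-0.6],[0,0,0],0],[[-1,0,0],[0,0,0],0],[[-1,0,0],[0,0,0],0],[[-0.9,0,0],[0,-0.2,0],0],[[-0.5,0,0],[0,0,0],0],[[0,0,0],[0,0,0],0]]'; python3 -c "
from h import *
plan(-.055,-.083,.06,-99.88)
cv2.imwrite('pics/t18.png',cv2.resize(robot.camera('top')[95:265,225:415,::-1],None,fx=3.5,fy=3.5)) "
```

```text
time_s: 16.53
eef_pos: [0.4553, -0.0651, 0.1887]
eef_rot: [-3.129, 0.27, -0.015]
contact_force: [0.1, -0.3, 0.9]
gripper_width: 0.0431
now rack [-0.1163 -0.0849] z 0.1887 t 16.53 f [ 0.1 -0.3  0.9]
shift/0.04 [ 1.5  -0.04  3.23]
turn/6deg [-0.01 -0.09 -0.  ]
shift/0.04 after turn [ 1.53 -0.05  3.22]
```

View pics/t18.png

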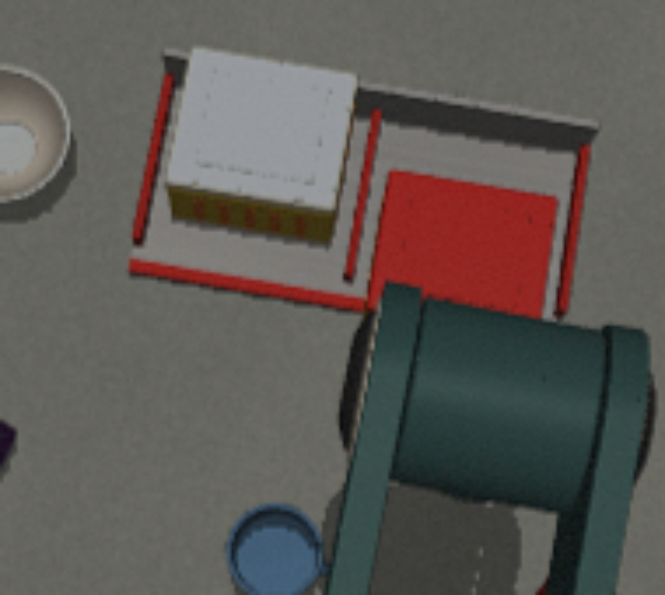

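```bash
python3 -c "
from h import *
box([(389,170),(558,197)],.1)"
python3 -m pendant '[[[0.8,0,0.4],[0,-0.1,0],0],[[0.6,0,0.8],[0,0,0],0],[[0,0,0.9],[0,0,0],0],[[0,0,0.9],[0,0,0],0],[[0,0,0.3],[0,0,0],0],[[0,0,0],[0,0,0],0]]'; python3 -c "
from h import *
plan(.037,-.083,.055,-99.88)"
```

```text
[[0.094, -0.017], [0.094, -0.145]]
base-mid [ 0.0939 -0.0807] yaw rel rack deg 0.26
time_s: 17.08
eef_pos: [0.5251, -0.0774, 0.0594]
eef_rot: [3.129, -0.271, 0.029]
contact_force: [0.6, 0.3, 0.0]
gripper_width: 0.0428
now rack [-0.0455 -0.085 ] z 0.0594 t 17.08 f [0.6 0.3 0. ]
shift/0.04 [ 2.06 -0.05  0.15]
turn/6deg [-0.01 -0.17 -0.01]
shift/0.04 after turn [ 2.06 -0.05  0.11]
```

```bash
python3 -m pendant '[[[0.3,-0.04,0.1],[0,-0.15,0],0],[[0.3,-0.04,0],[0,0,0],0],[[0.3,0,0],[0,0,0],0],[[0.3,0,0],[0,0,0],0],[[0.25,0,0],[0,0,0],0],[[0.15,0,0],[0,0,0],0]]'; python3 -c "
from h import *
plan(.037,-.083,.055,-99.88)"
```

```text
time_s: 17.58
eef_pos: [0.5962, -0.0865, 0.0587]
eef_rot: [-3.129, 0.272, -0.003]
contact_force: [-1.7, -0.2, -0.9]
gripper_width: 0.0428
now rack [ 0.0262 -0.0819] z 0.0587 t 17.58 f [-1.7 -0.2 -0.9]
shift/0.04 [0.27 0.03 0.09]
turn/6deg [-0.01 -0.02 -0.01]
shift/0.04 after turn [0.27 0.03 0.09]
```

```bash
python3 -m pendant '[[[0.15,0,0],[0,0,0],0],[[0.05,0,0],[0,0,0],0],[[0.05,0,0],[0,0,0],0]]'; python3 -c "
from h import *
plan(.041,-.083,.055,-99.88)"
```

```text
time_s: 17.83
eef_pos: [0.6088, -0.0888, 0.0601]
eef_rot: [-3.129, 0.272, -0.005]
contact_force: [-1.7, 1.0, -1.4]
gripper_width: 0.0427
now rack [ 0.039  -0.0819] z 0.0601 t 17.83 f [-1.7  1.  -1.4]
shift/0.04 [0.05 0.03 0.13]
turn/6deg [-0.01 -0.03 -0.01]
shift/0.04 after turn [0.05 0.03 0.13]
```

```bash
python3 -m pendant '[[[0.04,0,0],[0,0,0],0]]'; python3 -m pendant '[[[0.03,0,0],[0,0,0],0]]'
```

```text
time_s: 17.92
eef_pos: [0.6106, -0.0891, 0.0603]
eef_rot: [-3.129, 0.272, -0.005]
contact_force: [-2.4, 1.1, -1.5]
gripper_width: 0.0427
time_s: 18.0
eef_pos: [0.6117, -0.0893, 0.0604]
eef_rot: [-3.129, 0.272, -0.005]
contact_force: [-2.0, 0.7, -1.1]
gripper_width: 0.0428
```

```bash
python3 -m pendant '[[[0.03,0,0],[0,0,0],0]]'; python3 -m pendant '[[[0.03,0,0],[0,0,0],0]]'; python3 -c "
from h import *
plan(.041,-.083,.055,-99.88)"
```

```text
time_s: 18.08
eef_pos: [0.6128, -0.0895, 0.0605]
eef_rot: [-3.129, 0.272, -0.005]
contact_force: [-2.7, -0.2, -1.1]
gripper_width: 0.0429
time_s: 18.17
eef_pos: [0.6133, -0.0894, 0.0604]
eef_rot: [-3.128, 0.272, -0.002]
contact_force: [-11.8, 5.7, 0.1]
gripper_width: 0.0427
now rack [ 0.0435 -0.0818] z 0.0604 t 18.17 f [-11.8   5.7   0.1]
shift/0.04 [-0.06  0.03  0.13]
turn/6deg [-0.01 -0.01 -0.01]
shift/0.04 after turn [-0.06  0.03  0.13]
```

```bash
python3 -m pendant '[[[0.04,0,0],[0,0,0],0]]'; python3 -m pendant '[[[-0.3,0,0],[0,0,0],0],[[-0.6,0,-0.3],[0,0,0],0],[[-1,0,-1],[0,0,0],0],[[-1,0,-1],[0,0,0],0],[[-1,0,-1],[0,0,0],0],[[-1,0.2,-0.3],[0,0,0],0],[[-1,0.5,0],[0,0,0],0],[[-0.5,0.5,0],[0,0,0],0]]'; python3 -c "
from h import *
plan(-.15,-.083,.2,-99.88)
cv2.imwrite('pics/t19.png',cv2.resize(robot.camera('top')[95:265,225:415,::-1],None,fx=3.5,fy=3.5)) 
cv2.imwrite('pics/t20.png',robot.camera('scene')[:,:,::-1]) "
```

```text
time_s: 18.25
eef_pos: [0.6135, -0.0891, 0.06]
eef_rot: [-3.128, 0.272, 0.004]
contact_force: [-21.9, 3.1, 10.1]
gripper_width: 0.0424
time_s: 18.92
eef_pos: [0.384, -0.0946, 0.1784]
eef_rot: [-3.128, 0.265, -0.001]
contact_force: [-0.9, -0.0, 0.2]
gripper_width: 0.0423
now rack [-0.1816 -0.1263] z 0.1784 t 18.92 f [-0.9 -0.   0.2]
shift/0.04 [ 0.79 -1.08 -0.54]
turn/6deg [-0.02 -0.    0.03]
shift/0.04 after turn [ 0.79 -1.08 -0.54]
```

View pics/t19.png

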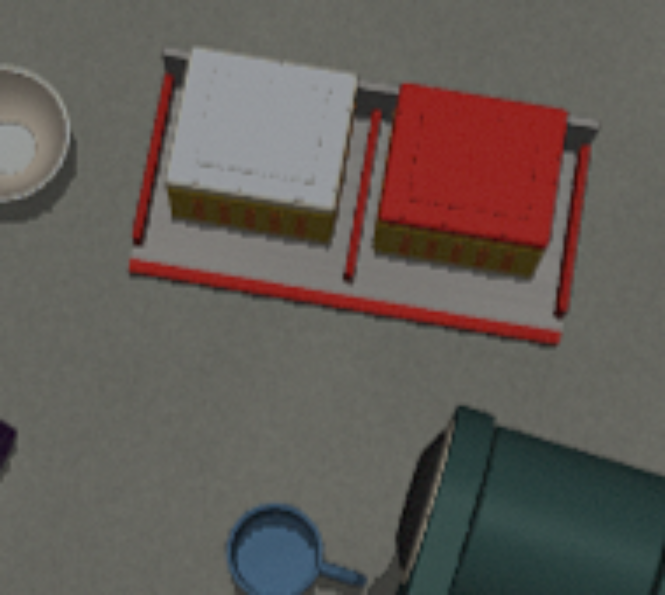

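View pics/t20.png

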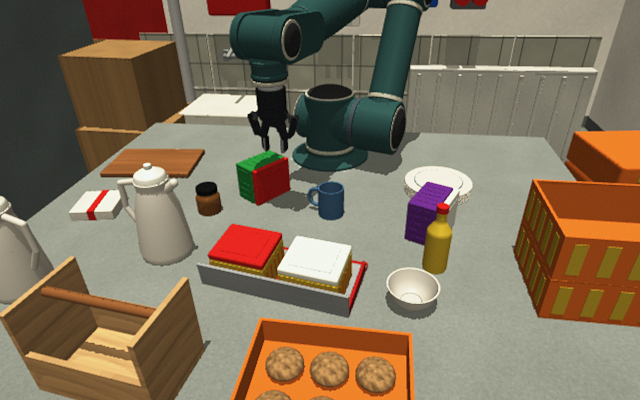

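```bash
python3 -c "
from h import *
for B in [[(195,47),(357,73),(335,210),(168,184)],[(404,83),(568,109),(546,247),(377,219)]]:
    q=np.array([inr(tp(c,z)) for c,z in zip(B,[.0911,.0911,.1006,.1006])]);print(q.round(4).tolist(),'centre',(q.mean(0)-[.0038,0]).round(4))
    for a,b in((0,1),(3,2)):
        d=q[a]-q[b];print('yaw',np.arctan2(-d[0],d[1]).round(3))
"; python3 -m pendant '[[[0,0,-0.5],[0,0,0],0],[[0,0,0],[0,0,0],0],[[0,0,0],[0,0,0],0]]'
```

```text
[[0.1662, 0.1441], [0.1667, 0.0192], [0.0564, 0.0183], [0.0553, 0.1444]] centre [0.1074 0.0815]
yaw 0.003
yaw 0.009
[[0.1649, -0.0173], [0.1656, -0.1434], [0.0547, -0.1413], [0.0549, -0.0137]] centre [ 0.1062 -0.0789]
yaw 0.005
yaw -0.001
time_s: 19.27
eef_pos: [0.3842, -0.0969, 0.2004]
eef_rot: [-3.129, 0.275, -0.01]
contact_force: [0.2, 0.1, -0.8]
gripper_width: 0.0427
```

```bash
python3 -c "
from workcell import robot
print(robot.job_done())"
```

```text
the job is handed in; nothing more can be done
None
```

Both boxes are in the rack, one per bay, lids up and against the back stop. I handed the job in at about 19.3 s of the 67 s allowed. The hand-in gives no verdict, so these are my own last measurements.

I pushed each box sideways in line with its bay and slid it up to the sill. I then tipped it over by pushing high on the lid side with the half-open fingers, and pushed it down the slope until the force showed it was on the stop.

Final top-camera readings in the rack frame, from corners I read off the picture by eye (so good to a few mm):

| Box | Bay | x (home 107.5 mm) | y (bay middle ±84.5 mm) | Yaw error |
|---|---|---|---|---|
| White lid (box b) | left | 107.4 mm | +81.5 mm | under 0.01 rad |
| Red lid (box a) | right | 106.2 mm | −78.9 mm | under 0.01 rad |

- **Flatness:** I judged this from the pictures only and did not measure the tilt. Both boxes look flat on the sloping floor.
- **Bystanders:** the jugs, bottle, mug, jar and bowl look unmoved in the last pictures. I did not re-measure their positions.
- **Arm:** it was clear of everything and its force reading was about 0 when I handed in.
- **Force peak:** the wrist force read 73 N when the white-lid box reached the stop. That is under the 120 N limit but more than I wanted. I pushed the red-lid box in smaller steps and its reading at the stop was about 24 N.

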